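# Unbolt the beam enclosure and hold its cover half open

### The arm

A 7-joint arm with a two-finger parallel gripper is mounted at the origin on a cart in front of the work surface, level with it; the furniture and walls round the work are solid. World frame = base frame: x ahead of the robot, y to its left, z up, the work surface at z = 0. Lengths are in m, angles in rad, forces in N, time in s.
With the tool pointing down it reaches from about 0.375 to 0.925 m from the base axis. Payload 3.1 kg.
Tool frame: the origin (TCP) lies at the very end of the fingers, on their centre line; the grasp point (between the pads) lies 19 mm behind it; z points along the fingers, y is the line along which they close (so a half turn about z gives the same grasp; the last joint's range is limited). The gripper opens to 85 mm and grips with 20 to 120 N. Pads are 22 mm wide; open, the fingers measure 114 mm over their backs; the gripper's body (76 mm by 85 mm) begins 54 mm behind the grasp point. The pads swing forward as they close: fully open they stand 13 mm farther back than shut.
Start: joints at [1.141, 0.383, 0.044, 1.598, -0.018, 1.161, -0.05], TCP at [0.212, -0.615, 0.231] pointing down, gripper open.
Joint ranges: [-2.61, 2.61], [-0.41, 2.15], [-1.48, 1.57], [0, 2.5], [-1.57, 4.71], [0.05, 1.97], [-2.85, 2.85]. Speed limits (rad/s): [2.79, 2.79, 3.14, 3.14, 3.14, 3.14, 3.14].

### API

Orientations are given as a rotation vector (axis times angle).
In Python, from plant import sense, camera, camera_model, sign_off, silhouettes gives the robot as it stands.
- The arm moves only by the tool step_arm, never from a script. Its argument "motion" is a list of rows, each an object of numbers: "wx", "wy", "wz": the turn, a rotation vector about the tool's x, y, z in degrees; "x", "y", "z": the shift along the tool's x, y, z in mm; "grip": the opening, from 0 (shut) to 1 (fully open). A call has exactly 5 rows; each row shifts and turns the commanded pose from where the row before left it, along the tool's axes as they then stand; what a row does not reach is not made up. A row lasts 1/12 s, in which the tool goes at most 41.7 mm and 7.16 degrees, less where a joint would pass 70% of its speed; a pose out of reach is approached as far as the arm can. A call with a gripper value outside its range is refused whole. The fingers move at their own pace and stop on an object; the grip force is fixed at half the most. Time passes only in rows, so rows that do not move let the fingers close, or fill a call up. It gives the time, the measured TCP pose, the force, the opening and the grip force at its end, in the units of the state.
- sense(): the state, without advancing time (a new reading comes with each control period).
- camera(name): name is "scene" or "top" or "wrist"; returns the picture (384x512x3 uint8, red, green, blue); there is no depth.
- camera_model(name): a dict with "intrinsics" (3x3 intrinsics, pixels), "rvec" (rotation vector, rad) and "tvec" (3), from world to camera coordinates, as OpenCV has them. Camera axes: x right, y down, z forward; pixel columns grow to the right and rows downward; lengths in m; the calibration is good to about 2 mm. A picture is of the moment at which its call begins: read the wrist's pose just before it. camera_model takes no time and is no camera call; for the wrist camera it gives the pose at the moment of the call.
- sign_off(): hands the job in; it is judged then, once.
Trained networks look in the newest picture that a camera, given by its name, has taken for a name from the list of things; names that differ only in an ending like _2 or _b are one class to them, and where a whole thing is asked for, a point or a joint stands for the part that bears it (a point fixed in the world has none). Each returns a list of dicts, best first, with "confidence" (0 to 1); they miss things now and then, are a little off and sometimes report something else, mostly with a low value. They report only what shows in the picture. A call takes as long as a camera call.
- silhouettes(target, camera): "region" (384x512 bool, what is visible of it) and "extent" ([centre column, centre row, width, height] in pixels, round what is visible of it).
The state is a dict: "time_s": time; "joint_pos": joint angles; "qd": joint speeds; "tau": joint torques, N m; "tool_pos": TCP position; "tool_rot": TCP orientation; "contact_force": force on the tool from outside, world axes, zero at the start; "ft_torque": the same for the moment, N m; "width": opening from 0.0 (shut) to 1.0 (fully open); "grasp_force": force on a finger pad.
Only numpy, scipy, OpenCV 4.12 (cv2) and the standard library are available. Lean on these libraries where they do the work, as an engineer would, in place of code of your own. Each camera call takes 0.05 s, during which the arm holds its last target. There are 200 camera calls.

### The job

The lens in the small bolted-down aluminium beam enclosure is to be looked at: turn the winged clamp knob a quarter turn clockwise to free the sliding bolt, slide the bolt by its peg all the way back off the cover, then lift the cover by its ball knob to 45 degrees from shut and keep holding it there with the fingers. The cover falls shut if let go, so the job finishes while you hold it steadily open. On the way do not swing the cover past 70 degrees, and leave the other things on the bench where they are.

Things in the scene. Friction and masses are not known exactly. Their poses are not given: they have to be found in the camera images.
- enclosure: Open-topped aluminium box fixed to the bench, 110 mm deep (its x) x 130 wide (its y) x 60 high; origin under its centre. Its -x is the front with the ball knob, +x the hinge side. A dark bracket, top at 67 mm, juts 122 mm from its +y (left) wall and carries bolt and clamp knob, in line along y, 25 mm in front of the box centre. Low guide bars (top at 75 mm) flank the bolt
- cover_hinge (a point): Middle of the cover's hinge line, at the box's rear top edge: 55 mm behind the box centre, 63 mm above the bench. The line runs along the enclosure's y axis; this point does not move
- cover (a joint): Angle of the cover in rad: 0 shut, grows as its front edge rises; 0.785 = 45 degrees, stop at 1.9. The cover is a 112x132x6 mm aluminium plate of about 0.35 kg lying on the box; it has no stay and falls shut when let go. About 1.5 N upward at the ball lifts it
- cover_ball (a point): Centre of the black ball knob, 24 mm diameter, on a 10 mm thick stem straight out from the middle of the cover's front edge, in its plane; 140 mm from the hinge line, 63 mm above the bench when shut; 28 mm from ball centre to the cover's edge. Free below and beside. Pinched from above along the enclosure's y, the ball turns between the fingers as the cover swings
- bolt (a joint): Travel of the sliding bolt in m: 0 = its tip overlaps the cover's left edge by 13 mm and keeps it shut; grows along the enclosure's +y, away from the cover; 0.024 = fully back, at the stop (clear of the cover from 0.013). Stiff, about 1 N, stays where it is left. Cannot move until the clamp knob is turned
- bolt_peg (a point): Centre of the grip of the round upright peg on the bolt, 105 mm above the bench: a black sleeve 14 mm in diameter from 83 to 117 mm above the bench (peg top 122 mm). The bolt is a flat steel bar 60x18x9 mm, its top at 77 mm
- clamp (a joint): Angle of the clamp knob in rad: 0 to 0.2 at the start, locked (its tongue stands behind the bolt's rear end); grows clockwise seen from above; stop at 1.571, free from about 1.0. Friction torque about 0.1 N m, stays where it is left
- clamp_grip (a point): Point on the clamp knob's vertical axis, 105 mm above the bench, in its upright wing: a bar 42 mm long, 11 thick, from 82 (on a 28 mm round hub) to 117 mm above the bench, lying along this point's y axis, which turns with the knob (at 0 the enclosure's y). 71 mm from the peg when bolted. Its flat 38 mm steel tongue points along this point's -y, at the bolt, and sweeps to the front
- driver: Bystander, to be left alone: ball-end screwdriver with a dark handle, 26x134x26 mm, lying in front of the bolt bracket. Origin under its middle
- hexkey: Bystander, to be left alone: L-shaped hex key, 30x88x4 mm, lying flat to the right of the enclosure. Origin under its middle
- vial: Bystander, to be left alone: amber screw-cap vial, 23 mm across and 52 mm tall, standing behind the bolt bracket. Origin under its middle
- usb_stick: Bystander, to be left alone: USB stick, 16x52x8 mm, in front and right of the enclosure. Origin under its middle
- lens: Bystander, to be left alone: round lens mount standing on edge, 21x36x31 mm, right of the enclosure, before the big dark box (0.26 m high, fixed, right and rear of the bench; keep the arm clear of it: its front face runs from about x 0.52, y -0.40 to x 0.61, y -0.03). Origin under its middle

How it is judged:
By the outcome, as a careful person would: the job done as asked, in the order asked, and still so for the second after the job is handed in, while the arm keeps its last pose, push and grip.
It also fails if it takes over 67 s, if anything falls off the work surface, if the arm or the gripper's body presses on something with over 40 N, if the wrist force passes 120 N, or if a joint passes its speed limit or range.

## Working session

There is one attempt and no reset: what is moved stays moved. The work goes in short steps, Python scripts to look and compute and a tool call to move; the robot and the scene stay as the last step left them, time stands still between calls to the robot, and variables do not carry over. Pictures are saved under pics/ and viewed, at most 10 in all, crops included, and the job is handed in when it is done.

Besides the shell and the picture viewer there is one more tool, called after "Emit:" as name([rows], argument=value, ...), one row to a line, values as JSON. step_arm: Moves the arm, as the interface text tells. Its arguments: {"type":"object","properties":{"motion":{"type":"array","items":{"type":"object","properties":{"wx":{"type":"number"},"wy":{"type":"number"},"wz":{"type":"number"},"x":{"type":"number"},"y":{"type":"number"},"z":{"type":"number"},"grip":{"type":"number"}}}}},"required":["motion"]}

```bash
mkdir -p pics; ls; python3 - <<'E'
from plant import *
import cv2,numpy as np
s=sense();print(s['time_s'],s['tool_pos'],s['tool_rot'],s['width'])
a=[]
for n in("scene","top"):
    im=camera(n);a.append(im);m=camera_model(n)
    R=cv2.Rodrigues(np.array(m['rvec']))[0];print(n,m['intrinsics'],-R.T@np.array(m['tvec']))
    cv2.imwrite(f'pics/{n}0.png',im[:,:,::-1])
    for t in("enclosure","cover_ball","bolt_peg","clamp_grip","cover"):
        for d in silhouettes(t,n)[:2]: print(t,round(d['confidence'],2),np.round(d['extent'],1))
E
```

```text
pics
0.0 [ 0.21141811 -0.61365362  0.22987253] [-3.09586632e+00 -5.18596732e-01  9.33266602e-04] 1.0015282038801805
scene [[387.68404393   0.         256.61535031]
 [  0.         387.68404393 190.75153839]
 [  0.           0.           1.        ]] [ 0.1724177  -0.40796745  0.68646338]
enclosure 0.94 [264.7 196.2  85.8 103.3]
cover_ball 0.75 [269.9 202.4  72.2  50.6]
cover_ball 0.38 [238.4 160.6  14.9  28.7]
bolt_peg 0.63 [245.9 176.9  14.1  25.2]
clamp_grip 0.7 [236.8 160.4  14.   30. ]
cover 0.86 [270.1 201.8  70.4  52.7]
top [[386.42836991   0.         251.23826197]
 [  0.         386.42836991 187.15147096]
 [  0.           0.           1.        ]] [0.40956967 0.10489884 0.93095117]
enclosure 0.83 [218.7 189.9 117.6  69.4]
cover_ball 0.62 [243.7 191.7  64.3  72.5]
bolt_peg 0.76 [205.4 190.4  25.1  14.3]
clamp_grip 0.58 [175.4 188.4  31.7  19.3]
cover 0.65 [244.6 192.1  65.5  65.2]
```

```bash
python3 - <<'E'
import cv2,numpy as np
a=cv2.imread('pics/scene0.png')[110:290,180:380];b=cv2.imread('pics/top0.png')[110:290,130:330]
cv2.imwrite('pics/both0.png',np.hstack([cv2.resize(x,(400,360),interpolation=2) for x in (a,b)]))
E
```

```text
(no output)
```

View pics/both0.png

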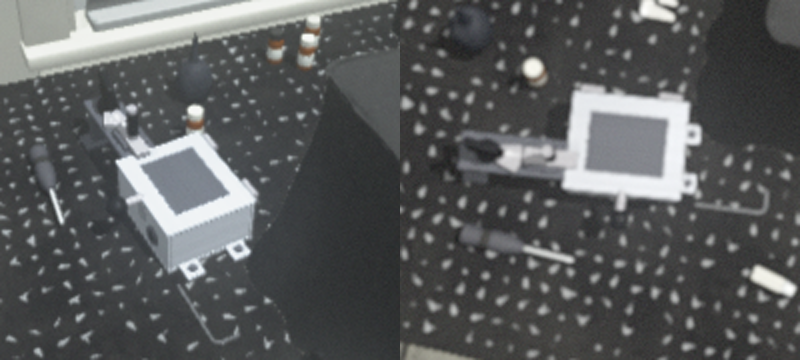

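View pics/top0.png

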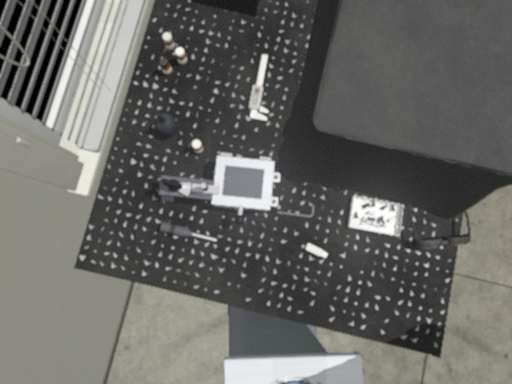

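The scene view shows the box at crop (185,200), with peg and clamp to its upper left. In the top view, the cover corners are at about px (216,157), (276,160), (273,210) and (211,206), the ball stem at (240,210), and the bolt and clamp run left along row ~188.

```bash
cat > h.py <<'E'
from plant import *
import cv2,numpy as np
from scipy.spatial.transform import Rotation as Ro
def P(n):
    m=camera_model(n);return np.array(m['intrinsics']),cv2.Rodrigues(np.array(m['rvec']))[0],np.array(m['tvec'])
def bp(uv,z,m):
    K,R,t=m;c=-R.T@t;d=R.T@np.linalg.solve(K,[uv[0],uv[1],1]);return (c+d*(z-c[2])/d[2])
def proj(X,m):
    K,R,t=m;return cv2.projectPoints(np.array(X,float).reshape(-1,3),R,t,K,None)[0][:,0]
def enc(p,x,y,z): # enclosure->world, p=(x,y,yaw)
    c,s=np.cos(p[2]),np.sin(p[2]);return np.array([p[0]+c*x-s*y,p[1]+s*x+c*y,z])
E
python3 - <<'E'
from h import *
m=P('top')
C=[bp(u,.066,m) for u in[(216,156.5),(276,160),(273,209.5),(211.5,206)]]
print(np.round(C,3));c=np.mean(C,0);print(c)
v=C[0]-C[1]+C[3]-C[2];print('yaw from y',np.degrees(np.arctan2(-v[0],v[1])),np.linalg.norm(v)/2)
v=C[0]-C[3]+C[1]-C[2];print('yaw from x',np.degrees(np.arctan2(v[1],v[0])),np.linalg.norm(v)/2)
camera('top')
for t in('bolt_peg','clamp_grip'):
    r=silhouettes(t,'top')[0];q=np.argwhere(r['region']).mean(0)[::-1];print(t,q,bp(q,.1,m))
E
```

```text
[[0.609 0.165 0.066]
 [0.597 0.028 0.066]
 [0.484 0.039 0.066]
 [0.496 0.176 0.066]]
[0.54652833 0.10186336 0.066     ]
yaw from y -4.738903021047525 0.1378346043951803
yaw from x -5.685215338571827 0.11385082338854635
bolt_peg [204.84016393 188.75409836] [0.53008878 0.18751281 0.1       ]
clamp_grip [178.         186.20905923] [0.53709418 0.24549126 0.1       ]
```

Emit:
step_arm([
  {"x": 25, "y": -28, "z": -7},
  {"x": 25, "y": -28, "z": -7},
  {"x": 25, "y": -28, "z": -7},
  {"x": 25, "y": -28, "z": -7},
  {"x": 25, "y": -28, "z": -7},
])

```text
invalid input
```

Emit:
step_arm([
  {"x": 25, "y": -28, "z": -7},
  {"x": 25, "y": -28, "z": -7},
  {"x": 25, "y": -28, "z": -7},
  {"x": 25, "y": -28, "z": -7},
  {"x": 25, "y": -28, "z": -7},
])

```text
invalid input
```

Emit:
step_arm([
  {"wz": -6.5},
  {"wz": -6.5},
  {"wz": -6.5},
  {"wz": -6.5},
  {"wz": -6.5},
])

```text
invalid input
```

Emit:
step_arm([
  {"wz": -6.5},
  {"wz": -6.5},
  {"wz": -6.5},
  {"wz": -6.5},
  {"wz": -6.5},
])

```text
invalid input
```

```bash
cat >> h.py <<'E'
def st():
    s=sense();R=Ro.from_rotvec(s['tool_rot']).as_matrix()
    print('t',round(s['time_s'],2),'p',np.round(s['tool_pos'],4),'yaw_y',round(np.degrees(np.arctan2(R[1,1],R[0,1])),2),'z',np.round(R[:,2],3),'q',np.round(s['joint_pos'],2),'F',np.round(s['contact_force'],1),'w',round(s['width'],3),'g',round(s['grasp_force'],1))
    return s,R
def go(X,yaw=None):
    s,R=st();d=R.T@(np.array(X)-s['tool_pos'])*1000;print('shift mm',np.round(d,1),'norm',round(np.linalg.norm(d)))
    if yaw is not None: print('wz',round((np.degrees(np.arctan2(R[1,1],R[0,1]))-yaw+90)%180-90,1))
E
python3 - <<'E'
from h import *
go([.47,.2,.30],-5)
K,R,t=P('wrist');print(-R.T@t,R[2])
E
```

```text
t 0.75 p [ 0.2118 -0.6145  0.2313] yaw_y -70.99 z [ 0. -0. -1.] q [ 1.14  0.38  0.04  1.6  -0.02  1.16 -0.05] F [ 1.4 -0.7 -1. ] w 0.999 g 0.0
shift mm [ 509.5 -686.   -68.7] norm 857
wz -66.0
[ 0.28136761 -0.59042551  0.37391201] [-0.27711268 -0.095547   -0.95607496]
```

The calls were refused, so I'll give every field in each row.

Emit:
step_arm([
  {"x": 25, "y": -28, "z": -7, "wx": 0, "wy": 0, "wz": 0, "grip": 1},
  {"x": 25, "y": -28, "z": -7, "wx": 0, "wy": 0, "wz": 0, "grip": 1},
  {"x": 25, "y": -28, "z": -7, "wx": 0, "wy": 0, "wz": 0, "grip": 1},
  {"x": 25, "y": -28, "z": -7, "wx": 0, "wy": 0, "wz": 0, "grip": 1},
  {"x": 25, "y": -28, "z": -7, "wx": 0, "wy": 0, "wz": 0, "grip": 1},
])

```text
time_s: 1.17
tool_pos: [0.2848, -0.4398, 0.2667]
tool_rot: [3.098, 0.518, 0.0]
contact_force: [0.3, 0.1, 1.0]
width: 1.0
grasp_force: 0.0
```

Emit:
step_arm([
  {"x": 25, "y": -28, "z": -7, "wx": 0, "wy": 0, "wz": 0, "grip": 1},
  {"x": 25, "y": -28, "z": -7, "wx": 0, "wy": 0, "wz": 0, "grip": 1},
  {"x": 25, "y": -28, "z": -7, "wx": 0, "wy": 0, "wz": 0, "grip": 1},
  {"x": 25, "y": -28, "z": -7, "wx": 0, "wy": 0, "wz": 0, "grip": 1},
  {"x": 25, "y": -28, "z": -7, "wx": 0, "wy": 0, "wz": 0, "grip": 1},
])

```text
time_s: 1.58
tool_pos: [0.3573, -0.2666, 0.302]
tool_rot: [3.098, 0.518, 0.001]
contact_force: [0.2, -0.2, 0.2]
width: 0.998
grasp_force: 0.0
```

Emit:
step_arm([
  {"x": 0, "y": 0, "z": 0, "wx": 0, "wy": 0, "wz": -6.5, "grip": 1},
  {"x": 0, "y": 0, "z": 0, "wx": 0, "wy": 0, "wz": -6.5, "grip": 1},
  {"x": 0, "y": 0, "z": 0, "wx": 0, "wy": 0, "wz": -6.5, "grip": 1},
  {"x": 0, "y": 0, "z": 0, "wx": 0, "wy": 0, "wz": -6.5, "grip": 1},
  {"x": 0, "y": 0, "z": 0, "wx": 0, "wy": 0, "wz": -6.5, "grip": 1},
])

```text
time_s: 2.0
tool_pos: [0.357, -0.2683, 0.3016]
tool_rot: [2.825, 1.373, 0.0]
contact_force: [1.0, -0.6, 0.3]
width: 1.004
grasp_force: 0.0
```

Emit:
step_arm([
  {"x": 0, "y": 0, "z": 0, "wx": 0, "wy": 0, "wz": -6.5, "grip": 1},
  {"x": 0, "y": 0, "z": 0, "wx": 0, "wy": 0, "wz": -6.5, "grip": 1},
  {"x": 0, "y": 0, "z": 0, "wx": 0, "wy": 0, "wz": -6.5, "grip": 1},
  {"x": 0, "y": 0, "z": 0, "wx": 0, "wy": 0, "wz": -6.5, "grip": 1},
  {"x": 0, "y": 0, "z": 0, "wx": 0, "wy": 0, "wz": -6.5, "grip": 1},
])

```text
time_s: 2.42
tool_pos: [0.3569, -0.2684, 0.3015]
tool_rot: [2.328, 2.109, 0.0]
contact_force: [0.2, -0.0, 0.0]
width: 0.998
grasp_force: 0.0
```

```bash
python3 - <<'E'
from h import *
s,Rt=st();go([.47,.2,.30],-5)
K,R,t=P('wrist');print('cam in tool',Rt.T@(-R.T@t-s['tool_pos']),'axis',Rt.T@R[2])
E
```

```text
t 2.42 p [ 0.3569 -0.2684  0.3015] yaw_y -5.67 z [ 0. -0. -1.] q [ 0.75 -0.06 -0.19  1.97 -0.01  1.24  0.47] F [ 0.2 -0.   0. ] w 0.998 g 0.0
t 2.42 p [ 0.3569 -0.2684  0.3015] yaw_y -5.67 z [ 0. -0. -1.] q [ 0.75 -0.06 -0.19  1.97 -0.01  1.24  0.47] F [ 0.2 -0.   0. ] w 0.998 g 0.0
shift mm [477.3  66.3   1.4] norm 482
wz -0.7
cam in tool [ 0.07447689 -0.00110734 -0.14259332] axis [-2.93240977e-01  7.52743417e-05  9.56038558e-01]
```

Emit:
step_arm([
  {"x": 34, "y": 8, "z": 3, "wx": 0, "wy": 0, "wz": 0, "grip": 1},
  {"x": 34, "y": 8, "z": 3, "wx": 0, "wy": 0, "wz": 0, "grip": 1},
  {"x": 34, "y": 8, "z": 3, "wx": 0, "wy": 0, "wz": 0, "grip": 1},
  {"x": 34, "y": 8, "z": 3, "wx": 0, "wy": 0, "wz": 0, "grip": 1},
  {"x": 34, "y": 8, "z": 3, "wx": 0, "wy": 0, "wz": 0, "grip": 1},
])

```text
time_s: 2.83
tool_pos: [0.4147, -0.102, 0.2866]
tool_rot: [2.334, 2.101, 0.001]
contact_force: [0.6, -0.9, 0.6]
width: 1.002
grasp_force: 0.0
```

Emit:
step_arm([
  {"x": 34, "y": 8, "z": 3, "wx": 0, "wy": 0, "wz": 0, "grip": 1},
  {"x": 34, "y": 8, "z": 3, "wx": 0, "wy": 0, "wz": 0, "grip": 1},
  {"x": 34, "y": 8, "z": 3, "wx": 0, "wy": 0, "wz": 0, "grip": 1},
  {"x": 34, "y": 8, "z": 3, "wx": 0, "wy": 0, "wz": 0, "grip": 1},
  {"x": 34, "y": 8, "z": 3, "wx": 0, "wy": 0, "wz": 0, "grip": 1},
])

```text
time_s: 3.25
tool_pos: [0.4723, 0.063, 0.2716]
tool_rot: [2.334, 2.101, 0.001]
contact_force: [0.6, -1.2, -0.3]
width: 0.999
grasp_force: 0.0
```

Emit:
step_arm([
  {"x": 34, "y": 8, "z": 3, "wx": 0, "wy": 0, "wz": 0, "grip": 0.6},
  {"x": 34, "y": 8, "z": 3, "wx": 0, "wy": 0, "wz": 0, "grip": 0.6},
  {"x": 34, "y": 8, "z": 3, "wx": 0, "wy": 0, "wz": 0, "grip": 0.6},
  {"x": 34, "y": 8, "z": 3, "wx": 0, "wy": 0, "wz": 0, "grip": 0.6},
  {"x": 0, "y": 0, "z": 3, "wx": 0, "wy": 0, "wz": 0, "grip": 0.6},
])

```text
time_s: 3.67
tool_pos: [0.518, 0.2025, 0.2569]
tool_rot: [-2.32, -2.111, -0.01]
contact_force: [-1.2, 1.2, 0.1]
width: 0.603
grasp_force: 0.0
```

```bash
python3 - <<'E'
from h import *
st();m=P('wrist');im=camera('wrist');e=(.548,.102,np.radians(-5.2))
big=cv2.resize(im[:,:,::-1],(800,600),interpolation=2)
for n,X in dict(peg=(-.025,.083,.122),clamp=(-.025,.154,.117),ball=(-.085,0,.075),c1=(-.057,.066,.066),c2=(.055,.066,.066)).items():
    q=proj(enc(e,*X),m)[0];print(n,q);cv2.circle(big,tuple(int(v) for v in q*1.5625),4,(0,0,255),1)
cv2.imwrite('pics/w1.png',big)
for t in('bolt_peg','clamp_grip','cover_ball','cover'):
    for d in silhouettes(t,'wrist')[:1]: print(t,d['confidence'],d['extent'])
E
```

```text
t 3.67 p [0.518  0.2025 0.2569] yaw_y -5.41 z [ 0.002  0.008 -1.   ] q [ 0.18  0.25 -0.71  1.77  0.17  1.18 -0.68] F [-1.2  1.2  0.1] w 0.603 g 0.0
peg [275.95463773 195.58452424]
clamp [276.48789934 122.89827647]
ball [225.07615283 248.11601881]
c1 [246.98389098 195.18885165]
c2 [339.72130367 194.81107945]
bolt_peg 0.59 [275.1, 179.2, 18.5, 49.0]
clamp_grip 0.89 [277.2, 126.2, 33.3, 53.7]
cover_ball 0.97 [279.4, 240.9, 126.7, 100.2]
cover 0.57 [278.9, 238.6, 120.9, 98.0]
```

View pics/w1.png

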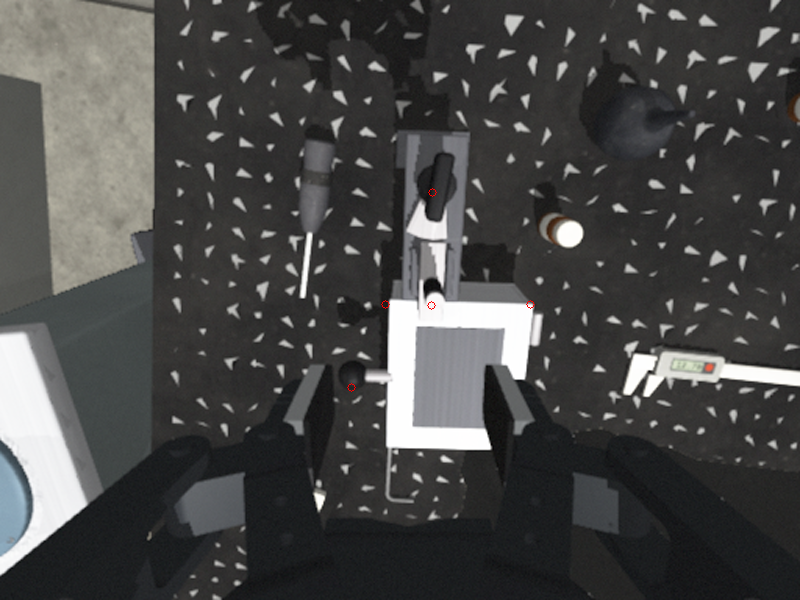

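The wrist view (800-px scale) shows the cover corners at (386,302), (525,302) and (387,447), the ball at (352,375), the peg top at (434,298), and the wing top from (447,157) to (437,218). The wing is already turned about 10° clockwise.

```bash
python3 - <<'E'
from h import *
from scipy.optimize import least_squares
m=P('wrist');e=(.548,.102,np.radians(-5.2))
X=[(-.057,.066,.066),(.055,.066,.066),(-.057,-.066,.066),(-.085,0,.063),(-.025,.083,.122)]
U=np.array([(386,302),(528,302),(387,447),(352,375),(434,298)])/1.5625
f=lambda p:(proj([enc(p,*x) for x in X],m)-U).ravel()
r=least_squares(f,e);print(r.x,np.degrees(r.x[2]),np.round(r.fun.reshape(-1,2),1))
a,b=[bp(np.array(u)/1.5625,.117,m) for u in((447,155),(435,219))]
print('wing',(a+b)/2,np.linalg.norm(a-b),'dir',np.degrees(np.arctan2(*(a-b)[:2])))
for n,x in dict(clamp=(-.025,.154,.105),peg=(-.025,.083,.105),ball=(-.085,0,.063),hinge=(.055,0,.063)).items(): print(n,enc(r.x,*x))
go(enc(r.x,-.025,.154,.18),-18)
E
```

```text
[ 0.54592535  0.09251805 -0.1183124 ] -6.778801062584503 [[-0.1 -1.5]
 [ 2.1 -0.5]
 [-0.4  0. ]
 [ 0.1  0.1]
 [-1.4  1.8]]
wing [0.5430688  0.24716081 0.117     ] 0.03822171730457252 dir 15.85442662469682
clamp [0.53927775 0.24839239 0.105     ]
peg [0.53089716 0.17788873 0.105     ]
ball [0.46151957 0.10255116 0.063     ]
hinge [0.60054086 0.08602604 0.063     ]
t 3.92 p [0.5181 0.1915 0.2563] yaw_y -6.13 z [-0.    -0.001 -1.   ] q [ 0.19  0.25 -0.7   1.78  0.17  1.18 -0.68] F [ 0.1 -0.1 -0.1] w 0.6 g 0.0
shift mm [58.9 15.  76.2] norm 97
wz 11.9
```

Emit:
step_arm([
  {"x": 20, "y": 4, "z": 15, "wx": 0, "wy": 0, "wz": 0, "grip": 0.6},
  {"x": 20, "y": 4, "z": 15, "wx": 0, "wy": 0, "wz": 0, "grip": 0.6},
  {"x": 10, "y": 4, "z": 10, "wx": 0, "wy": 0, "wz": 0, "grip": 0.6},
  {"x": 5, "y": 2, "z": 5, "wx": 0, "wy": 0, "wz": 4, "grip": 0.6},
  {"x": 0, "y": 0, "z": 0, "wx": 0, "wy": 0, "wz": 5, "grip": 0.6},
])

```text
time_s: 4.33
tool_pos: [0.5373, 0.2456, 0.2099]
tool_rot: [-2.496, -1.906, 0.003]
contact_force: [0.3, -0.3, -1.2]
width: 0.603
grasp_force: 0.0
```

Emit:
step_arm([
  {"x": 0, "y": 0, "z": 0, "wx": 0, "wy": 0, "wz": 0, "grip": 0.6},
  {"x": 0, "y": 0, "z": 0, "wx": 0, "wy": 0, "wz": 0, "grip": 0.6},
  {"x": 0, "y": 0, "z": 0, "wx": 0, "wy": 0, "wz": 0, "grip": 0.6},
  {"x": 0, "y": 0, "z": 0, "wx": 0, "wy": 0, "wz": 0, "grip": 0.6},
  {"x": 0, "y": 0, "z": 0, "wx": 0, "wy": 0, "wz": 0, "grip": 0.6},
])

```text
time_s: 4.75
tool_pos: [0.5379, 0.246, 0.2118]
tool_rot: [2.492, 1.912, 0.001]
contact_force: [0.5, -0.7, 0.1]
width: 0.604
grasp_force: 0.0
```

```bash
python3 - <<'E'
from h import *
st();m=P('wrist');im=camera('wrist');np.savez('m2.npz',*m)
cv2.imwrite('pics/w2.png',cv2.resize(im[:,:,::-1],(800,600),interpolation=2))
for t in('bolt_peg','clamp_grip'):
    for d in silhouettes(t,'wrist')[:1]: print(t,d['confidence'],d['extent'])
E
```

```text
t 4.75 p [0.5379 0.246  0.2118] yaw_y -15.0 z [ 0.001 -0.    -1.   ] q [ 0.05  0.37 -0.67  1.74  0.25  1.12 -0.96] F [ 0.5 -0.7  0.1] w 0.604 g 0.0
bolt_peg 0.97 [272.4, 228.7, 22.8, 54.9]
clamp_grip 0.78 [263.0, 174.2, 32.0, 53.3]
```

View pics/w2.png

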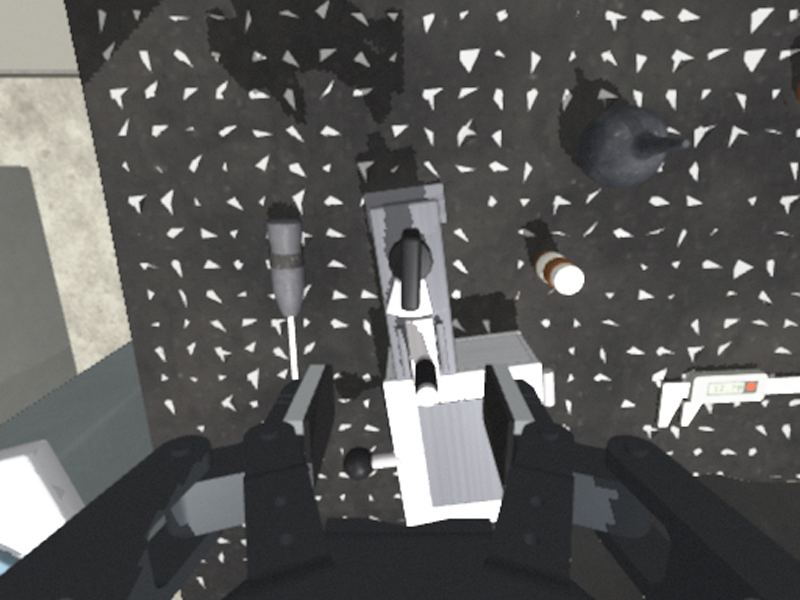

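The wing top runs from (412,243) to (411,311), aligned with the tool. The peg top is at (427,397), the ball at (359,462), and the cover's left-front corner at (385,380).

```bash
python3 - <<'E'
from h import *
from scipy.optimize import least_squares
z=np.load('m2.npz');m=tuple(z[k] for k in z.files)
X=[(-.057,.066,.066),(.055,.066,.066),(-.057,-.066,.066),(-.085,0,.063),(-.025,.083,.122),(-.025,.154,.117)]
U=np.array([(385,380),(541,362),(407,524),(359,462),(427,397),(411.5,277)])/1.5625
f=lambda p:(proj([enc(p,*x) for x in X],m)-U).ravel()
r=least_squares(f,(.548,.102,-.09));print(r.x,np.degrees(r.x[2]),np.round(r.fun.reshape(-1,2),1))
a,b=[bp(np.array(u)/1.5625,.117,m) for u in((412.5,243),(411,311))]
print('wing',(a+b)/2,np.linalg.norm(a-b),'dir',np.degrees(np.arctan2(*(a-b)[:2])))
print('pegpx',bp(U[4],.122,m),'ballpx',bp(U[3],.063,m))
for n,x in dict(clamp=(-.025,.154,.105),peg=(-.025,.083,.105),ball=(-.085,0,.063),hinge=(.055,0,.063)).items(): print(n,enc(r.x,*x))
go(enc(r.x,-.025,.154,.088))
E
```

```text
[ 0.54810346  0.1050107  -0.12910699] -7.397285578807003 [[-1.6  1.2]
 [ 0.3  0.4]
 [ 0.2  4.6]
 [ 0.   0.3]
 [ 0.7 -1.6]
 [ 0.2 -2.5]]
wing [0.54241115 0.25848083 0.117     ] 0.03789961162952922 dir 16.09578741539134
pegpx [0.53302956 0.18912289 0.122     ] ballpx [0.46390138 0.116344   0.063     ]
clamp [0.54313882 0.26094771 0.105     ]
peg [0.53399767 0.19053863 0.105     ]
ball [0.4638109  0.11595433 0.063     ]
hinge [0.60264571 0.09792952 0.063     ]
t 4.9 p [0.5377 0.2464 0.2115] yaw_y -14.98 z [ 0.  0. -1.] q [ 0.05  0.37 -0.67  1.74  0.25  1.12 -0.96] F [-0.2  0.4 -0.6] w 0.605 g 0.0
shift mm [ 15.4   1.5 123.5] norm 124
```

Emit:
step_arm([
  {"x": 3, "y": 0.5, "z": 20, "wx": 0, "wy": 0, "wz": 1, "grip": 0.6},
  {"x": 3, "y": 0.5, "z": 20, "wx": 0, "wy": 0, "wz": 0, "grip": 0.6},
  {"x": 4, "y": 0.5, "z": 20, "wx": 0, "wy": 0, "wz": 0, "grip": 0.6},
  {"x": 4, "y": 0, "z": 20, "wx": 0, "wy": 0, "wz": 0, "grip": 0.6},
  {"x": 0, "y": 0, "z": 15, "wx": 0, "wy": 0, "wz": 0, "grip": 0.6},
])

```text
time_s: 5.32
tool_pos: [0.5422, 0.2603, 0.1147]
tool_rot: [-2.507, -1.892, 0.001]
contact_force: [-0.5, -0.2, -0.3]
width: 0.602
grasp_force: 0.0
```

Emit:
step_arm([
  {"x": 0, "y": 0, "z": 14, "wx": 0, "wy": 0, "wz": 0, "grip": 0.6},
  {"x": 0, "y": 0, "z": 14, "wx": 0, "wy": 0, "wz": 0, "grip": 0.6},
  {"x": 0, "y": 0, "z": 0, "wx": 0, "wy": 0, "wz": 0, "grip": 0.4},
  {"x": 0, "y": 0, "z": 0, "wx": 0, "wy": 0, "wz": 0, "grip": 0.3},
  {"x": 0, "y": 0, "z": 0, "wx": 0, "wy": 0, "wz": 0, "grip": 0.3},
])

```text
time_s: 5.73
tool_pos: [0.5435, 0.26, 0.0891]
tool_rot: [2.509, 1.891, 0.002]
contact_force: [0.6, -1.0, 0.1]
width: 0.301
grasp_force: 0.0
```

```bash
python3 - <<'E'
from h import *
go([.5427,.2595,.088],-16)
im=camera('wrist');cv2.imwrite('pics/w3.png',im[150:384,100:412,::-1].repeat(2,0).repeat(2,1))
E
```

```text
t 5.73 p [0.5435 0.26   0.0891] yaw_y -16.0 z [ 0.001  0.001 -1.   ] q [-0.03  0.53 -0.61  1.8   0.37  0.92 -1.08] F [ 0.6 -1.   0.1] w 0.301 g 0.0
shift mm [-0.7 -0.6  1.1] norm 1
wz 0.0
```

View pics/w3.png

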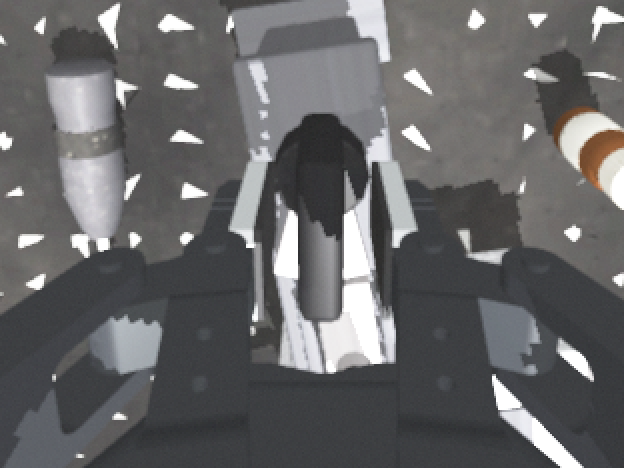

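Emit:
step_arm([
  {"x": 0, "y": 0, "z": 0, "wx": 0, "wy": 0, "wz": 0, "grip": 0},
  {"x": 0, "y": 0, "z": 0, "wx": 0, "wy": 0, "wz": 0, "grip": 0},
  {"x": 0, "y": 0, "z": 0, "wx": 0, "wy": 0, "wz": 0, "grip": 0},
  {"x": 0, "y": 0, "z": 0, "wx": 0, "wy": 0, "wz": 0, "grip": 0},
  {"x": 0, "y": 0, "z": 0, "wx": 0, "wy": 0, "wz": 0, "grip": 0},
])

```text
time_s: 6.2
tool_pos: [0.5432, 0.2604, 0.0898]
tool_rot: [2.508, 1.891, 0.002]
contact_force: [-2.0, 0.0, 6.3]
width: 0.114
grasp_force: 60.0
```

Emit:
step_arm([
  {"x": 0, "y": 0, "z": 0, "wx": 0, "wy": 0, "wz": 4, "grip": 0},
  {"x": 0, "y": 0, "z": 0, "wx": 0, "wy": 0, "wz": 4, "grip": 0},
  {"x": 0, "y": 0, "z": 0, "wx": 0, "wy": 0, "wz": 4, "grip": 0},
  {"x": 0, "y": 0, "z": 0, "wx": 0, "wy": 0, "wz": 4, "grip": 0},
  {"x": 0, "y": 0, "z": 0, "wx": 0, "wy": 0, "wz": 4, "grip": 0},
])

```text
time_s: 6.62
tool_pos: [0.5431, 0.2604, 0.0898]
tool_rot: [2.801, 1.423, 0.002]
contact_force: [-2.1, -0.3, 5.2]
width: 0.119
grasp_force: 60.1
```

```bash
python3 -c "
from h import *
st();print(sense()['ft_torque'])"
```

```text
t 6.62 p [0.5431 0.2604 0.0898] yaw_y -36.13 z [ 0.001  0.    -1.   ] q [-0.09  0.51 -0.53  1.8   0.32  0.91 -1.39] F [-2.1 -0.3  5.2] w 0.119 g 60.1
[-0.17662975  0.48099538  0.16805009]
```

Emit:
step_arm([
  {"x": 0, "y": 0, "z": 0, "wx": 0, "wy": 0, "wz": 5, "grip": 0},
  {"x": 0, "y": 0, "z": 0, "wx": 0, "wy": 0, "wz": 5, "grip": 0},
  {"x": 0, "y": 0, "z": 0, "wx": 0, "wy": 0, "wz": 5, "grip": 0},
  {"x": 0, "y": 0, "z": 0, "wx": 0, "wy": 0, "wz": 5, "grip": 0},
  {"x": 0, "y": 0, "z": 0, "wx": 0, "wy": 0, "wz": 5, "grip": 0},
])

```text
time_s: 7.03
tool_pos: [0.5431, 0.2603, 0.0898]
tool_rot: [-3.043, -0.782, -0.002]
contact_force: [-2.6, -0.1, 6.4]
width: 0.116
grasp_force: 60.1
```

Emit:
step_arm([
  {"x": 0, "y": 0, "z": 0, "wx": 0, "wy": 0, "wz": 5, "grip": 0},
  {"x": 0, "y": 0, "z": 0, "wx": 0, "wy": 0, "wz": 5, "grip": 0},
  {"x": 0, "y": 0, "z": 0, "wx": 0, "wy": 0, "wz": 5, "grip": 0},
  {"x": 0, "y": 0, "z": 0, "wx": 0, "wy": 0, "wz": 5, "grip": 0},
  {"x": 0, "y": 0, "z": 0, "wx": 0, "wy": 0, "wz": 5, "grip": 0},
])

```text
time_s: 7.45
tool_pos: [0.5431, 0.2604, 0.0898]
tool_rot: [-3.139, -0.105, -0.002]
contact_force: [-2.3, -0.1, 5.9]
width: 0.116
grasp_force: 60.0
```

Emit:
step_arm([
  {"x": 0, "y": 0, "z": 0, "wx": 0, "wy": 0, "wz": 4, "grip": 0},
  {"x": 0, "y": 0, "z": 0, "wx": 0, "wy": 0, "wz": 4, "grip": 0},
  {"x": 0, "y": 0, "z": 0, "wx": 0, "wy": 0, "wz": 3, "grip": 0},
  {"x": 0, "y": 0, "z": 0, "wx": 0, "wy": 0, "wz": 0, "grip": 0},
  {"x": 0, "y": 0, "z": 0, "wx": 0, "wy": 0, "wz": 0, "grip": 0},
])

```text
time_s: 7.87
tool_pos: [0.5431, 0.2604, 0.0898]
tool_rot: [-3.135, 0.192, -0.002]
contact_force: [-2.5, -0.4, 6.0]
width: 0.119
grasp_force: 60.0
```

```bash
python3 -c "
from h import *
st();print(sense()['ft_torque'])"
```

```text
t 7.87 p [0.5431 0.2604 0.0898] yaw_y -96.99 z [ 0.001  0.001 -1.   ] q [-0.26  0.48 -0.31  1.81  0.18  0.88 -2.35] F [-2.5 -0.4  6. ] w 0.119 g 60.0
[-0.16816087  0.53263196 -0.08960654]
```

Emit:
step_arm([
  {"x": 0, "y": 0, "z": 0, "wx": 0, "wy": 0, "wz": 0, "grip": 0.35},
  {"x": 0, "y": 0, "z": 0, "wx": 0, "wy": 0, "wz": 0, "grip": 0.35},
  {"x": 0, "y": 0, "z": 0, "wx": 0, "wy": 0, "wz": 0, "grip": 0.35},
  {"x": 0, "y": 0, "z": -10, "wx": 0, "wy": 0, "wz": 0, "grip": 0.35},
  {"x": 0, "y": 0, "z": -20, "wx": 0, "wy": 0, "wz": 0, "grip": 0.35},
])

```text
time_s: 8.28
tool_pos: [0.5406, 0.2581, 0.1159]
tool_rot: [3.132, -0.191, -0.009]
contact_force: [-0.1, 0.5, -0.2]
width: 0.353
grasp_force: 0.0
```

Emit:
step_arm([
  {"x": 0, "y": 0, "z": -25, "wx": 0, "wy": 0, "wz": 0, "grip": 0.4},
  {"x": 0, "y": 0, "z": -25, "wx": 0, "wy": 0, "wz": 0, "grip": 0.4},
  {"x": 0, "y": 25, "z": 0, "wx": 0, "wy": 0, "wz": 0, "grip": 0.4},
  {"x": 0, "y": 30, "z": 0, "wx": 0, "wy": 0, "wz": 0, "grip": 0.4},
  {"x": -1, "y": 16, "z": 0, "wx": 0, "wy": 0, "wz": 0, "grip": 0.4},
])

```text
time_s: 8.7
tool_pos: [0.534, 0.1859, 0.1696]
tool_rot: [3.134, -0.195, 0.003]
contact_force: [0.3, -1.1, -0.4]
width: 0.4
grasp_force: 0.0
```

Emit:
step_arm([
  {"x": 0, "y": 0, "z": 0, "wx": 0, "wy": 0, "wz": 0, "grip": 0.4},
  {"x": 0, "y": 0, "z": 0, "wx": 0, "wy": 0, "wz": 0, "grip": 0.4},
  {"x": 0, "y": 0, "z": 0, "wx": 0, "wy": 0, "wz": 0, "grip": 0.4},
  {"x": 0, "y": 0, "z": 0, "wx": 0, "wy": 0, "wz": 0, "grip": 0.4},
  {"x": 0, "y": 0, "z": 0, "wx": 0, "wy": 0, "wz": 0, "grip": 0.4},
])

```text
time_s: 9.12
tool_pos: [0.5331, 0.1911, 0.1684]
tool_rot: [-3.135, 0.188, -0.0]
contact_force: [0.6, 0.4, -0.5]
width: 0.4
grasp_force: 0.0
```

```bash
python3 - <<'E'
from h import *
go([.5335,.1895,.0875],-97.4)
m=P('wrist');np.savez('m4.npz',*m);print('peg proj*1.5625',proj([.5335,.1895,.122],m)*1.5625,'ball',proj([.4638,.116,.063],m)*1.5625)
im=camera('wrist');cv2.imwrite('pics/w4.png',cv2.resize(im[:,:,::-1],(800,600),interpolation=2))
E
```

```text
t 9.12 p [0.5331 0.1911 0.1684] yaw_y -96.85 z [ 0.     0.001 -1.   ] q [-0.14  0.31 -0.32  1.85  0.11  1.   -2.2 ] F [ 0.6  0.4 -0.5] w 0.4 g 0.0
shift mm [ 0.6  1.7 80.9] norm 81
wz 0.6
peg proj*1.5625 [[410.78580759 331.00735471]] ball [[543.43231507 388.72907089]]
```

View pics/w4.png

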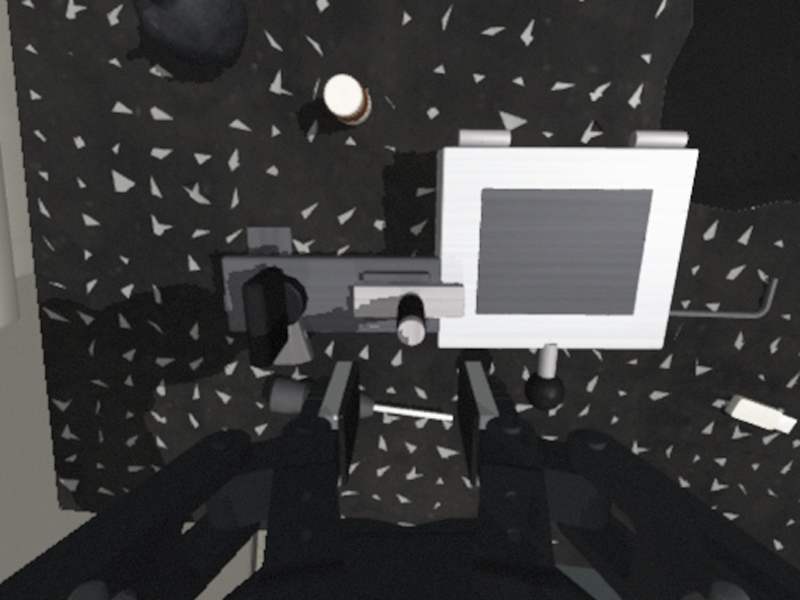

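The clamp wing is now across the bolt with its tongue swept to the front. The peg top is at (412,331) and the ball at (545,389), both on their predicted spots.

Emit:
step_arm([
  {"x": 0.5, "y": 1.5, "z": 20, "wx": 0, "wy": 0, "wz": 0, "grip": 0.4},
  {"x": 0, "y": 0, "z": 20, "wx": 0, "wy": 0, "wz": 0, "grip": 0.4},
  {"x": 0, "y": 0, "z": 20, "wx": 0, "wy": 0, "wz": 0, "grip": 0.4},
  {"x": 0, "y": 0, "z": 14, "wx": 0, "wy": 0, "wz": 0, "grip": 0.4},
  {"x": 0, "y": 0, "z": 7, "wx": 0, "wy": 0, "wz": 0, "grip": 0.4},
])

```text
time_s: 9.58
tool_pos: [0.5318, 0.188, 0.0849]
tool_rot: [3.135, -0.189, -0.006]
contact_force: [-0.1, -0.1, 0.0]
width: 0.404
grasp_force: 0.0
```

Emit:
step_arm([
  {"x": 0, "y": 0, "z": 0, "wx": 0, "wy": 0, "wz": 0, "grip": 0.4},
  {"x": 0, "y": 0, "z": 0, "wx": 0, "wy": 0, "wz": 0, "grip": 0},
  {"x": 0, "y": 0, "z": 0, "wx": 0, "wy": 0, "wz": 0, "grip": 0},
  {"x": 0, "y": 0, "z": 0, "wx": 0, "wy": 0, "wz": 0, "grip": 0},
  {"x": 0, "y": 0, "z": 0, "wx": 0, "wy": 0, "wz": 0, "grip": 0},
])

```text
time_s: 10.0
tool_pos: [0.5344, 0.1898, 0.0884]
tool_rot: [-3.133, 0.189, -0.004]
contact_force: [1.2, 4.9, -2.6]
width: 0.141
grasp_force: 58.5
```

Emit:
step_arm([
  {"x": 0, "y": -4, "z": 0, "wx": 0, "wy": 0, "wz": 0, "grip": 0},
  {"x": 0, "y": -4, "z": 0, "wx": 0, "wy": 0, "wz": 0, "grip": 0},
  {"x": 0, "y": -4, "z": 0, "wx": 0, "wy": 0, "wz": 0, "grip": 0},
  {"x": 0, "y": 0, "z": 0, "wx": 0, "wy": 0, "wz": 0, "grip": 0},
  {"x": 0, "y": 0, "z": 0, "wx": 0, "wy": 0, "wz": 0, "grip": 0},
])

```text
time_s: 10.42
tool_pos: [0.5357, 0.2005, 0.0883]
tool_rot: [-3.135, 0.191, -0.003]
contact_force: [-1.9, 0.3, 6.6]
width: 0.142
grasp_force: 59.3
```

```bash
python3 -c "
from h import *
st()"
```

```text
t 10.42 p [0.5357 0.2005 0.0883] yaw_y -96.97 z [ 0.002  0.001 -1.   ] q [-0.18  0.43 -0.3   1.89  0.16  0.85 -2.25] F [-1.9  0.3  6.6] w 0.142 g 59.3
```

Emit:
step_arm([
  {"x": 0, "y": -4, "z": 0, "wx": 0, "wy": 0, "wz": 0, "grip": 0},
  {"x": 0, "y": -4, "z": 0, "wx": 0, "wy": 0, "wz": 0, "grip": 0},
  {"x": 0, "y": -3, "z": 0, "wx": 0, "wy": 0, "wz": 0, "grip": 0},
  {"x": 0, "y": 0, "z": 0, "wx": 0, "wy": 0, "wz": 0, "grip": 0},
  {"x": 0, "y": 0, "z": 0, "wx": 0, "wy": 0, "wz": 0, "grip": 0},
])

```text
time_s: 10.83
tool_pos: [0.5371, 0.2115, 0.0883]
tool_rot: [-3.134, 0.191, -0.003]
contact_force: [-0.5, 0.3, 5.0]
width: 0.147
grasp_force: 59.4
```

Emit:
step_arm([
  {"x": 0, "y": -1.5, "z": 0, "wx": 0, "wy": 0, "wz": 0, "grip": 0},
  {"x": 0, "y": 0, "z": 0, "wx": 0, "wy": 0, "wz": 0, "grip": 0},
  {"x": 0, "y": -1.5, "z": 0, "wx": 0, "wy": 0, "wz": 0, "grip": 0},
  {"x": 0, "y": 0, "z": 0, "wx": 0, "wy": 0, "wz": 0, "grip": 0},
  {"x": 0, "y": 0, "z": 0, "wx": 0, "wy": 0, "wz": 0, "grip": 0},
])

```text
time_s: 11.25
tool_pos: [0.5374, 0.2137, 0.0883]
tool_rot: [-3.136, 0.192, -0.002]
contact_force: [-1.1, -1.1, 5.8]
width: 0.146
grasp_force: 59.5
```

```bash
python3 -c "
from h import *
st()"
```

```text
t 11.25 p [0.5374 0.2137 0.0883] yaw_y -96.99 z [ 0.001  0.    -1.   ] q [-0.2   0.44 -0.3   1.87  0.17  0.86 -2.28] F [-1.1 -1.1  5.8] w 0.146 g 59.5
```

Emit:
step_arm([
  {"x": 0, "y": -1.5, "z": 0, "wx": 0, "wy": 0, "wz": 0, "grip": 0},
  {"x": 0, "y": -1, "z": 0, "wx": 0, "wy": 0, "wz": 0, "grip": 0},
  {"x": 0, "y": 0, "z": 0, "wx": 0, "wy": 0, "wz": 0, "grip": 0},
  {"x": 0, "y": 0, "z": 0, "wx": 0, "wy": 0, "wz": 0, "grip": 0},
  {"x": 0, "y": 0, "z": 0, "wx": 0, "wy": 0, "wz": 0, "grip": 0},
])

```text
time_s: 11.67
tool_pos: [0.5374, 0.2138, 0.0882]
tool_rot: [3.132, -0.193, -0.0]
contact_force: [-2.3, -3.3, 8.9]
width: 0.148
grasp_force: 59.8
```

Emit:
step_arm([
  {"x": 0, "y": 2, "z": 0, "wx": 0, "wy": 0, "wz": 0, "grip": 0.3},
  {"x": 0, "y": 0, "z": 0, "wx": 0, "wy": 0, "wz": 0, "grip": 0.35},
  {"x": 0, "y": 0, "z": 0, "wx": 0, "wy": 0, "wz": 0, "grip": 0.35},
  {"x": 0, "y": 0, "z": -10, "wx": 0, "wy": 0, "wz": 0, "grip": 0.35},
  {"x": 0, "y": 0, "z": -20, "wx": 0, "wy": 0, "wz": 0, "grip": 0.35},
])

```text
time_s: 12.08
tool_pos: [0.5342, 0.2132, 0.1149]
tool_rot: [3.133, -0.191, -0.01]
contact_force: [0.0, -0.4, -1.2]
width: 0.351
grasp_force: 0.0
```

Emit:
step_arm([
  {"x": 0, "y": 0, "z": -25, "wx": 0, "wy": 0, "wz": 0, "grip": 0.45},
  {"x": 0, "y": 0, "z": -20, "wx": 0, "wy": 0, "wz": 0, "grip": 0.45},
  {"x": -15, "y": 27, "z": 0, "wx": 0, "wy": 0, "wz": 0, "grip": 0.55},
  {"x": -16, "y": 27, "z": 0, "wx": 0, "wy": 0, "wz": 0, "grip": 0.55},
  {"x": -15, "y": 27, "z": 0, "wx": 0, "wy": 0, "wz": 0, "grip": 0.55},
])

```text
time_s: 12.5
tool_pos: [0.4811, 0.1395, 0.1634]
tool_rot: [-3.135, 0.188, -0.003]
contact_force: [0.2, -0.8, -0.1]
width: 0.548
grasp_force: 0.0
```

Emit:
step_arm([
  {"x": -15, "y": 25, "z": 0, "wx": 0, "wy": 0, "wz": 0, "grip": 0.55},
  {"x": 0, "y": 0, "z": 0, "wx": 0, "wy": 0, "wz": 0, "grip": 0.55},
  {"x": 0, "y": 0, "z": 0, "wx": 0, "wy": 0, "wz": 0, "grip": 0.55},
  {"x": 0, "y": 0, "z": 0, "wx": 0, "wy": 0, "wz": 0, "grip": 0.55},
  {"x": 0, "y": 0, "z": 0, "wx": 0, "wy": 0, "wz": 0, "grip": 0.55},
])

```text
time_s: 12.92
tool_pos: [0.4644, 0.1178, 0.163]
tool_rot: [-3.135, 0.189, -0.003]
contact_force: [-0.0, -0.0, 0.1]
width: 0.555
grasp_force: 0.0
```

```bash
python3 - <<'E'
from h import *
go([.4638,.116,.044],-97.2)
m=P('wrist');np.savez('m5.npz',*m);print('ball*1.5625',proj([.4638,.116,.063],m)*1.5625)
im=camera('wrist');cv2.imwrite('pics/w5.png',cv2.resize(im[:,:,::-1],(800,600),interpolation=2))
E
```

```text
t 12.92 p [0.4644 0.1178 0.163 ] yaw_y -96.89 z [ 0.002  0.001 -1.   ] q [-0.05  0.16 -0.31  2.05  0.06  0.94 -2.08] F [-0.  -0.   0.1] w 0.555 g 0.0
shift mm [ -0.5   2.1 119. ] norm 119
wz 0.3
ball*1.5625 [[410.90812288 298.27319558]]
```

View pics/w5.png

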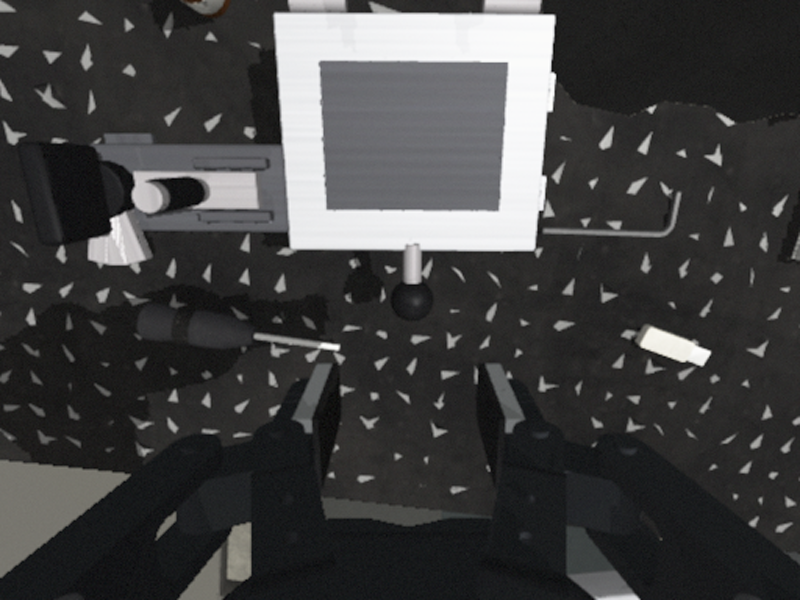

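The bolt is fully back and clear of the cover, and the ball at (412,300) matches the prediction. Next: descend and grip the ball.

Emit:
step_arm([
  {"x": -0.5, "y": 2, "z": 30, "wx": 0, "wy": 0, "wz": 0, "grip": 0.55},
  {"x": 0, "y": 0, "z": 30, "wx": 0, "wy": 0, "wz": 0, "grip": 0.55},
  {"x": 0, "y": 0, "z": 30, "wx": 0, "wy": 0, "wz": 0, "grip": 0.55},
  {"x": 0, "y": 0, "z": 20, "wx": 0, "wy": 0, "wz": 0, "grip": 0.55},
  {"x": 0, "y": 0, "z": 9, "wx": 0, "wy": 0, "wz": 0, "grip": 0.55},
])

```text
time_s: 13.38
tool_pos: [0.4607, 0.1149, 0.0403]
tool_rot: [3.135, -0.189, -0.008]
contact_force: [-0.8, -0.2, -0.3]
width: 0.554
grasp_force: 0.0
```

Emit:
step_arm([
  {"x": 0, "y": 0, "z": 0, "wx": 0, "wy": 0, "wz": 0, "grip": 0.55},
  {"x": 0, "y": 0, "z": 0, "wx": 0, "wy": 0, "wz": 0, "grip": 0.4},
  {"x": 0, "y": 0, "z": 0, "wx": 0, "wy": 0, "wz": 0, "grip": 0},
  {"x": 0, "y": 0, "z": 0, "wx": 0, "wy": 0, "wz": 0, "grip": 0},
  {"x": 0, "y": 0, "z": 0, "wx": 0, "wy": 0, "wz": 0, "grip": 0},
])

```text
time_s: 13.8
tool_pos: [0.4643, 0.1162, 0.0449]
tool_rot: [-3.133, 0.19, -0.006]
contact_force: [1.3, 3.6, -0.3]
width: 0.241
grasp_force: 58.7
```

Emit:
step_arm([
  {"x": 0, "y": 0, "z": 0, "wx": 0, "wy": 0, "wz": 0, "grip": 0},
  {"x": 0, "y": 0, "z": 0, "wx": 0, "wy": 0, "wz": 0, "grip": 0},
  {"x": 0, "y": 0, "z": 0, "wx": 0, "wy": 0, "wz": 0, "grip": 0},
  {"x": 0, "y": 0, "z": 0, "wx": 0, "wy": 0, "wz": 0, "grip": 0},
  {"x": 0, "y": 0, "z": 0, "wx": 0, "wy": 0, "wz": 0, "grip": 0},
])

```text
time_s: 14.22
tool_pos: [0.4643, 0.1161, 0.0448]
tool_rot: [-3.133, 0.19, -0.006]
contact_force: [-0.5, 5.7, 6.1]
width: 0.246
grasp_force: 59.0
```

```bash
python3 - <<'E'
from h import *
st()
a=np.radians(np.arange(0,46,3));x=140*(1-np.cos(a));z=-140*np.sin(a)
print(np.round(np.diff(x),1),np.round(np.diff(z),1))
E
```

```text
t 14.22 p [0.4643 0.1161 0.0448] yaw_y -96.93 z [ 0.004  0.002 -1.   ] q [-0.08  0.35 -0.28  2.13  0.15  0.68 -2.15] F [-0.5  5.7  6.1] w 0.246 g 59.0
[0.2 0.6 1.  1.3 1.7 2.1 2.4 2.8 3.2 3.5 3.8 4.2 4.5 4.8 5. ] [-7.3 -7.3 -7.3 -7.2 -7.1 -7.  -6.9 -6.8 -6.6 -6.4 -6.2 -6.  -5.8 -5.6
 -5.3]
```

Emit:
step_arm([
  {"x": 0.2, "y": 0, "z": -7.3, "wx": 0, "wy": 0, "wz": 0, "grip": 0},
  {"x": 0.6, "y": 0, "z": -7.3, "wx": 0, "wy": 0, "wz": 0, "grip": 0},
  {"x": 1, "y": 0, "z": -7.3, "wx": 0, "wy": 0, "wz": 0, "grip": 0},
  {"x": 1.3, "y": 0, "z": -7.2, "wx": 0, "wy": 0, "wz": 0, "grip": 0},
  {"x": 1.7, "y": 0, "z": -7.1, "wx": 0, "wy": 0, "wz": 0, "grip": 0},
])

```text
time_s: 14.63
tool_pos: [0.4683, 0.1156, 0.0798]
tool_rot: [-3.133, 0.191, -0.004]
contact_force: [3.6, 5.9, -4.8]
width: 0.247
grasp_force: 58.7
```

```bash
python3 -c "
from h import *
st()"
```

```text
t 14.63 p [0.4683 0.1156 0.0798] yaw_y -96.97 z [ 0.003  0.003 -1.   ] q [-0.06  0.29 -0.29  2.1   0.12  0.76 -2.12] F [ 3.6  5.9 -4.8] w 0.247 g 58.7
```

Lifting smoothly, so I'll continue along the arc.

Emit:
step_arm([
  {"x": 2.1, "y": 0, "z": -7, "wx": 0, "wy": 0, "wz": 0, "grip": 0},
  {"x": 2.4, "y": 0, "z": -6.9, "wx": 0, "wy": 0, "wz": 0, "grip": 0},
  {"x": 2.8, "y": 0, "z": -6.8, "wx": 0, "wy": 0, "wz": 0, "grip": 0},
  {"x": 3.2, "y": 0, "z": -6.6, "wx": 0, "wy": 0, "wz": 0, "grip": 0},
  {"x": 3.5, "y": 0, "z": -6.4, "wx": 0, "wy": 0, "wz": 0, "grip": 0},
])

```text
time_s: 15.05
tool_pos: [0.4811, 0.1139, 0.1129]
tool_rot: [-3.133, 0.191, -0.0]
contact_force: [4.1, 6.4, -4.8]
width: 0.243
grasp_force: 58.8
```

Emit:
step_arm([
  {"x": 3.8, "y": 0, "z": -6.2, "wx": 0, "wy": 0, "wz": 0, "grip": 0},
  {"x": 4.2, "y": 0, "z": -6, "wx": 0, "wy": 0, "wz": 0, "grip": 0},
  {"x": 4.5, "y": 0, "z": -5.8, "wx": 0, "wy": 0, "wz": 0, "grip": 0},
  {"x": 4.8, "y": 0, "z": -5.6, "wx": 0, "wy": 0, "wz": 0, "grip": 0},
  {"x": 5, "y": 0, "z": -5.3, "wx": 0, "wy": 0, "wz": 0, "grip": 0},
])

```text
time_s: 15.47
tool_pos: [0.5049, 0.1109, 0.1415]
tool_rot: [-3.132, 0.19, -0.006]
contact_force: [6.8, 5.9, -9.4]
width: 0.239
grasp_force: 59.0
```

Emit:
step_arm([
  {"x": 0, "y": 0, "z": 0, "wx": 0, "wy": 0, "wz": 0, "grip": 0},
  {"x": 0, "y": 0, "z": 0, "wx": 0, "wy": 0, "wz": 0, "grip": 0},
  {"x": 0, "y": 0, "z": 0, "wx": 0, "wy": 0, "wz": 0, "grip": 0},
  {"x": 0, "y": 0, "z": 0, "wx": 0, "wy": 0, "wz": 0, "grip": 0},
  {"x": 0, "y": 0, "z": 0, "wx": 0, "wy": 0, "wz": 0, "grip": 0},
])

```text
time_s: 15.88
tool_pos: [0.5046, 0.111, 0.141]
tool_rot: [-3.132, 0.19, -0.005]
contact_force: [6.2, 6.4, -8.7]
width: 0.24
grasp_force: 59.1
```

```bash
python3 - <<'E'
from h import *
s,R=st();d=s['tool_pos']-np.array([.4643,.1161,.0448]);h=np.hypot(d[0],d[1])
print('angle',np.degrees(np.arctan2(d[2],.14-h)),'radius',np.hypot(d[2],.14-h))
a=camera('scene')[110:290,180:380,::-1];b=camera('wrist')[:,:,::-1]
cv2.imwrite('pics/w6.png',np.hstack([cv2.resize(a,(400,360),interpolation=2),cv2.resize(b,(400,360))]))
E
```

```text
t 15.88 p [0.5046 0.111  0.141 ] yaw_y -96.94 z [ 0.003  0.003 -1.   ] q [-0.04  0.25 -0.29  1.99  0.09  0.91 -2.06] F [ 6.2  6.4 -8.7] w 0.24 g 59.1
angle 44.05981988446178 radius 0.13832498089294656
```

View pics/w6.png

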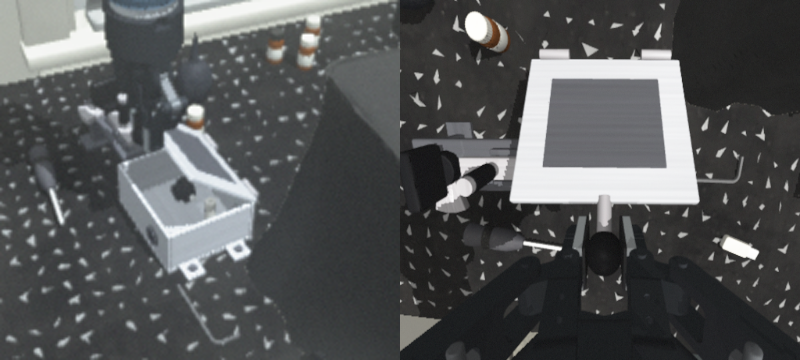

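The cover stands open at roughly 45°, with the ball between the pads at (603,250) and the bystanders unmoved. I'll check the angle from the cover corners.

```bash
python3 - <<'E'
from h import *
from scipy.optimize import least_squares
m=P('wrist')
U=np.array([(142.1,216.5),(382.7,216.5),(166.4,61.9),(358.4,64.5)])
def X(p):
    o=[]
    for r,y,t in((.112,.066,.003),(.112,-.066,.003),(0,.066,.003),(0,-.066,.003)):
        a=p[3];o.append(enc(p,.055-r*np.cos(a)+t*np.sin(a),y,.063+r*np.sin(a)+t*np.cos(a)))
    return o
e0=np.array([.548,.105,-.122])
f=lambda p:np.r_[(proj(X(p),m)-U).ravel()/1.5,(p[:3]-e0)/[.002,.002,.01]]
r=least_squares(f,[*e0,.78]);print(r.x,np.degrees(r.x[3]),np.round(r.fun,1))
c=np.linalg.inv(r.jac.T@r.jac);print('sd deg',np.degrees(np.sqrt(c[3,3])))
E
```

```text
[ 0.54756777  0.10475698 -0.12416092  0.6868024 ] 39.350878701900555 [-0.5  0.1  0.2  0.7  0.8  0.2 -0.5 -1.2 -0.2 -0.1 -0.2]
sd deg 0.7113290094727144
```

```bash
python3 - <<'E'
from h import *
m=P('wrist');e=(.548,.105,-.123);im=camera('wrist');s,R=st()
print('grasp pt',proj(s['tool_pos']-.019*R[:,2],m),s['tool_pos']-.019*R[:,2])
big=cv2.resize(im[:,:,::-1],None,fx=3,fy=3,interpolation=2)
for d,c in((39.3,(0,0,255)),(44,(0,255,0))):
    a=np.radians(d);b=enc(e,.055-.14*np.cos(a),0,.063+.14*np.sin(a));print(d,b,proj(b,m))
    for r,y in((.14,0),(.112,.066),(.112,-.066),(0,.066),(0,-.066)):
        q=proj(enc(e,.055-r*np.cos(a)+.003*np.sin(a),y,.063+r*np.sin(a)+.003*np.cos(a)),m)[0]
        cv2.circle(big,tuple(int(v*3) for v in q),5,c,2)
cv2.imwrite('pics/w7.png',cv2.resize(big[120:960,340:1240],None,fx=.7,fy=.7))
d=silhouettes('cover_ball','wrist');print([(x['confidence'],x['extent']) for x in d[:2]])
E
```

```text
t 16.03 p [0.5046 0.1109 0.141 ] yaw_y -96.95 z [ 0.003  0.003 -1.   ] q [-0.04  0.25 -0.29  1.99  0.09  0.91 -2.06] F [ 7.2  7.3 -8.7] w 0.241 g 59.1
grasp pt [[260.35515235 262.09069702]] [0.50453181 0.11088456 0.1599997 ]
39.3 [0.49506533 0.111544   0.15167332] [[261.41192919 269.84649945]]
44 [0.50263775 0.11060787 0.16025217] [[261.39786695 265.75203362]]
[(0.95, [261.1, 179.6, 244.6, 233.8])]
```

View pics/w7.png

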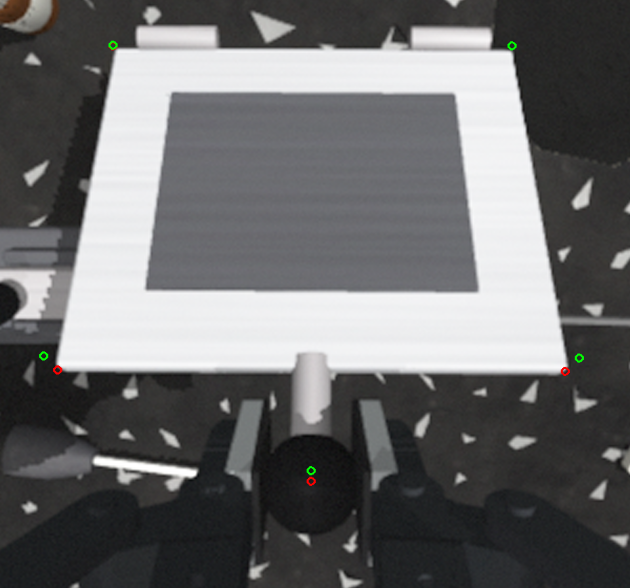

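Taking the visible front edge as the plate's upper edge may bias this fit, so I'll refit using the outline of the full 6 mm thick plate.

```bash
cat > fit.py <<'E'
from h import *
from scipy.optimize import least_squares
def corners(p):
    a=p[3];return np.array([enc(p,.055-r*np.cos(a)+t*np.sin(a),y,.063+r*np.sin(a)+t*np.cos(a)) for r in(0,.112) for y in(-.066,.066) for t in(-.003,.003)])
def fit(show=None):
    s,R=st();m=P('wrist');im=camera('wrist');g=im.min(2).astype(int)
    b=g>150;pts=[]
    for v in range(85,205,8):
        c=np.flatnonzero(b[v,130:400])+130;pts+=[(c[0]-.5,v),(c[-1]+.5,v)] if len(c) else []
    for u in list(range(165,235,7))+list(range(290,360,7)):
        c=np.flatnonzero(b[150:240,u])+150;pts.append((u,c[-1]+.5))
    pts=np.array(pts,np.float32);e0=np.array([.548,.105,-.122])
    def f(p):
        h=cv2.convexHull(proj(corners(p),m).astype(np.float32));return np.array([cv2.pointPolygonTest(h,(float(x),float(y)),True) for x,y in pts])
    F=lambda p:np.r_[f(p),(p[:3]-e0)/[.0004,.0004,.002]]
    r=least_squares(F,[*e0,.74],loss='soft_l1',diff_step=1e-3)
    for d in(36,39,42,44,46):
        w=f([*e0,np.radians(d)]);print(d,'mean side',w[:30].mean().round(2),'front',w[30:].mean().round(2))
    print('fit',r.x,np.degrees(r.x[3]),'rms',np.sqrt((r.fun[:-3]**2).mean()))
    k=least_squares(lambda q:[cv2.norm(proj(enc(r.x,.055-.14*np.cos(q[0]),0,.063+.14*np.sin(q[0])),m)[0][1]-266.9)],[.74]);
    return im,m,r.x
if __name__=='__main__':
    im,m,p=fit();ms=P('scene');sc=camera('scene')
    out=[]
    for d in(39,44):
        q=[p[0],p[1],p[2],np.radians(d)]
        for I,mm,(x0,y0,w,h) in((im,m,(115,45,280,210)),(sc,ms,(215,150,120,90))):
            k=400/w;B=cv2.resize(np.ascontiguousarray(I[y0:y0+h,x0:x0+w,::-1]),(400,300),interpolation=2)
            hl=cv2.convexHull(((proj(corners(q),mm)-[x0,y0])*k).astype(np.int32));cv2.polylines(B,[hl],True,(0,0,255),1);out.append(B)
    cv2.imwrite('pics/w8.png',np.vstack([np.hstack(out[:2]),np.hstack(out[2:])]))
E
python3 fit.py
```

```text
t 16.08 p [0.5046 0.111  0.141 ] yaw_y -96.94 z [ 0.003  0.003 -1.   ] q [-0.04  0.25 -0.29  1.99  0.09  0.91 -2.06] F [ 7.2  6.4 -9.2] w 0.245 g 59.1
36 mean side -5.84 front 3.54
39 mean side -3.6 front 1.21
42 mean side -1.12 front -1.83
44 mean side 0.69 front -4.27
46 mean side 2.65 front -7.07
fit [ 0.54888357  0.10501351 -0.12311331  0.70034848] 40.127011895092416 rms 6.532378983880061
```

View pics/w8.png

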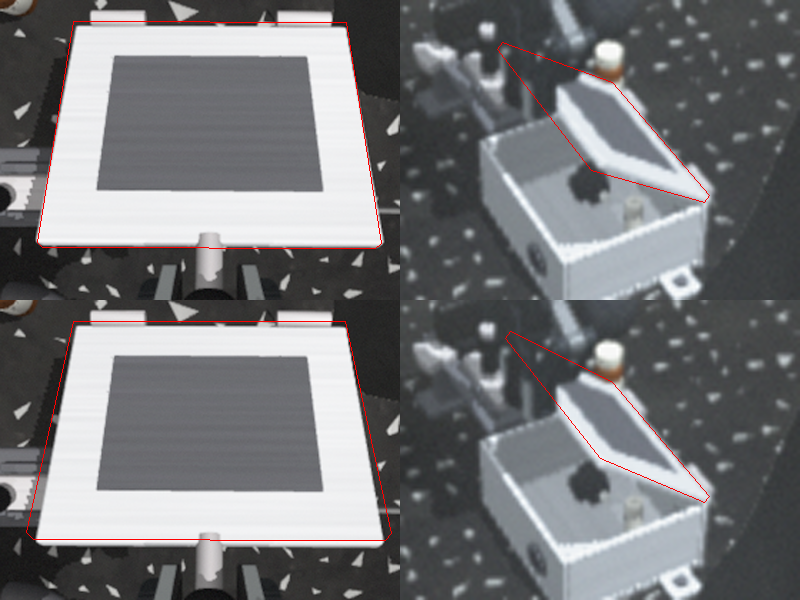

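```bash
python3 - <<'E'
from h import *
from scipy.optimize import least_squares
s,R=st();K,Rc,t=P('wrist');print('f',K[0,0]);m=(K,Rc,t)
U=np.array([(75,26),(346,26),(37,245),(383,246),(209,233)])/1.42857+[115,45]
U=np.vstack([U,[(310.5/.7+340)/3,(484/.7+120)/3]])
L=[(0,.066,.003),(0,-.066,.003),(.112,.066,-.003),(.112,-.066,-.003),(.112,0,.005),(.14,0,0)]
e0=np.array([.548,.105,-.122])
def pr(p):
    a=p[3];X=[enc(p,.055-r*np.cos(a)+w*np.sin(a),y,.063+r*np.sin(a)+w*np.cos(a)) for r,y,w in L]
    dR=cv2.Rodrigues(p[4:7])[0];return proj(X,(K,dR@Rc,dR@t+p[7:10]))
F=lambda p:np.r_[(pr(p)-U).ravel()/1.,(p[:3]-e0)/[.0015,.0015,.008],p[4:7]/.008,p[7:]/.002]
for a0 in (.7,.78):
    r=least_squares(F,[*e0,a0,0,0,0,0,0,0],x_scale=[.01,.01,.01,.1]+[.01]*6)
    print(np.degrees(r.x[3]),'sd',np.degrees(np.sqrt(np.linalg.inv(r.jac.T@r.jac)[3,3])),'cost',r.cost,np.round(r.x,4));print(np.round(r.fun[:12].reshape(-1,2),1).tolist())
for d in(39,42,44,46):
    q=r.x.copy();q[3]=np.radians(d);g=lambda z:F(np.r_[z[:3],q[3],z[3:]]);w=least_squares(g,np.delete(q,3),x_scale=.01);print(d,w.cost)
b=s['tool_pos']-.019*R[:,2];print('depth grasp',(Rc@b+t)[2],'ball depth by size',K[0,0]*.024/48.6)
E
```

```text
t 16.18 p [0.5046 0.111  0.141 ] yaw_y -96.95 z [ 0.003  0.003 -1.   ] q [-0.04  0.25 -0.29  1.99  0.09  0.91 -2.06] F [ 7.1  5.9 -8.3] w 0.242 g 59.1
f 289.8670558744293
43.27133537540007 sd 0.5680613575763804 cost 8.266172931976172 [ 5.478e-01  1.051e-01 -1.221e-01  7.552e-01 -1.500e-03  1.800e-03
  8.000e-04 -2.000e-04  3.000e-04  3.000e-04]
[[-0.0, -0.1], [-0.0, -0.0], [-0.8, -0.1], [0.5, -0.1], [0.2, 3.0], [0.2, -2.6]]
43.27133546918648 sd 0.5680613000908028 cost 8.266172931977005 [ 5.478e-01  1.051e-01 -1.221e-01  7.552e-01 -1.500e-03  1.800e-03
  8.000e-04 -2.000e-04  3.000e-04  3.000e-04]
[[-0.0, -0.1], [-0.0, -0.0], [-0.8, -0.1], [0.5, -0.1], [0.2, 3.0], [0.2, -2.6]]
39 35.56930117063722
42 10.756318448442823
44 9.099016243072047
46 20.144746430660508
depth grasp 0.1397695578459769 ball depth by size 0.14314422512317496
```

With the plate thickness handled properly, the camera gives 43.3° and the arm kinematics 44°. A small nudge of about 1.3° should finish it.

Emit:
step_arm([
  {"x": 1.1, "y": 0, "z": -1.1, "wx": 0, "wy": 0, "wz": 0, "grip": 0},
  {"x": 1.1, "y": 0, "z": -1.1, "wx": 0, "wy": 0, "wz": 0, "grip": 0},
  {"x": 0, "y": 0, "z": 0, "wx": 0, "wy": 0, "wz": 0, "grip": 0},
  {"x": 0, "y": 0, "z": 0, "wx": 0, "wy": 0, "wz": 0, "grip": 0},
  {"x": 0, "y": 0, "z": 0, "wx": 0, "wy": 0, "wz": 0, "grip": 0},
])

```text
time_s: 16.6
tool_pos: [0.5063, 0.1107, 0.143]
tool_rot: [-3.133, 0.19, -0.004]
contact_force: [6.2, 5.9, -8.9]
width: 0.245
grasp_force: 59.0
```

Emit:
step_arm([
  {"x": 0, "y": 0, "z": 0, "wx": 0, "wy": 0, "wz": 0, "grip": 0},
  {"x": 0, "y": 0, "z": 0, "wx": 0, "wy": 0, "wz": 0, "grip": 0},
  {"x": 0, "y": 0, "z": 0, "wx": 0, "wy": 0, "wz": 0, "grip": 0},
  {"x": 0, "y": 0, "z": 0, "wx": 0, "wy": 0, "wz": 0, "grip": 0},
  {"x": 0, "y": 0, "z": 0, "wx": 0, "wy": 0, "wz": 0, "grip": 0},
])

```text
time_s: 17.02
tool_pos: [0.5063, 0.1108, 0.143]
tool_rot: [-3.133, 0.19, -0.004]
contact_force: [6.9, 6.6, -8.6]
width: 0.241
grasp_force: 59.0
```

```bash
python3 - <<'E'
from h import *
s,R=st();d=s['tool_pos']-np.array([.4643,.1161,.0448]);c=np.linalg.norm(d)
a=np.degrees(2*np.arcsin(c/.28));print('angle',a)
if 43<a<47 and s['grasp_force']>40: print(sign_off())
E
```

```text
t 17.02 p [0.5063 0.1108 0.143 ] yaw_y -96.94 z [ 0.002  0.003 -1.   ] q [-0.04  0.25 -0.29  1.98  0.09  0.91 -2.06] F [ 6.9  6.6 -8.6] w 0.241 g 59.0
angle 44.89143344357485
the job is handed in; nothing more can be done
None
```

Handed in at 17 s: the clamp is turned a quarter turn, the bolt is fully back, and the cover is held steadily at about 45° (44.9° from the arm's position; the last camera fit, before a 1° nudge, gave 43.3°). The bystanders looked unmoved in the last pictures.

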